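Pop the roller cartridge and trap it on the slide

ROBOT

A 6-joint arm with a two-finger parallel gripper is mounted at the origin on the work surface. World frame = base frame: x ahead of the robot, y to its left, z up, the work surface at z = 0. Lengths are in m, angles in rad, forces in N, time in s.
With the tool pointing down it reaches from about 0.425 to 0.95 m from the base axis. Payload 3.5 kg.
Tool frame: the origin (TCP) lies on the centre line of the jaws, within the pads' length; the fingertips stand 14 mm ahead of it and the grasp point (between the pads) lies 5 mm behind it (ctrl.finger_overhang is the distance from the TCP to the fingertips, in m); z points along the fingers, y is the line along which they close (so a half turn about z gives the same grasp; the last joint's range is limited). The gripper opens to 85 mm and grips with 20 to 120 N. Pads are 22 mm wide; open, the fingers measure 114 mm over their backs; the gripper's body (76 mm by 85 mm) begins 54 mm behind the grasp point. The pads swing forward as they close: fully open they stand 13 mm farther back than shut.
Start: joints at [-1.341, 0.286, 1.577, -0, 1.279, -0.15], TCP at [0.25, -0.627, 0.245] pointing down, gripper open.
Joint ranges: [-2.77, 2.77], [-0.9, 2.22], [0.21, 2.48], [-1.53, 4.67], [0.24, 2.81], [-2.84, 2.84]. Speed limits (rad/s): [2.79, 2.79, 3.14, 3.14, 3.14, 3.14].

INTERFACE

Orientations are given as a unit quaternion [x, y, z, w].
In Python, from plant import ctrl gives the robot as it stands.
- The arm moves only by the tool send_rows, never from a script. Its argument "moves" is text: rows parted by semicolons, each of 7 numbers parted by spaces: the turn, a rotation vector about the tool's x, y, z in units of 360 degrees (1.0 is 360 degrees), then the shift along the tool's x, y, z in units of 20 cm (1.0 is 20 cm), then the gripper's target within -1 to 1 (fully open at 1, half-way at 0, shut at -1). A call has 1 to 12 rows; each row is the pose to reach, as a shift and turn from the pose commanded when the call began, along the tool's axes at that moment, turning the shorter way round; what a row does not reach only later rows make up. A row lasts 1/8 s, in which the tool goes at most 62.5 mm and 10.7 degrees, less where a joint would pass 70% of its speed; a pose out of reach is approached as far as the arm can. A call with a number of a shift or a turn outside -1 to 1 is refused whole. A call with a gripper value outside its range is refused whole. The fingers move at their own pace and stop on an object; "newtons" is the grip in N (left out, the last holds). Time passes only in rows, so rows that repeat a pose let the fingers close. It gives the time, the measured TCP pose, the force, the opening and the grip force at its end, in the units of the state.
- ctrl.get_state(): the state, without advancing time (a new reading comes with each control period).
- ctrl.read_camera(name): name is "scene" or "top" or "wrist"; returns a dict with "image" (384x512x3 uint8, red, green, blue), "fovy" (degrees; the focal length in pixels is half the picture's height over the tangent of half this angle, whatever the lens; pixels are square), "cx", "cy" (the principal point, pixels), "distortion" ([k1, k2, p1, p2, k3] as OpenCV has them; the pictures are not rectified), "extrinsics" (4x4, takes a point from camera to world coordinates). Camera axes: x right, y up, looking along -z (the intrinsics and any distortion apply to the point x, -y, -z); pixel columns grow to the right and rows downward; lengths in m; the calibration is good to about 2 mm. A picture is of the moment at which its call begins. There is no depth.
- ctrl.sign_off(): hands the job in; it is judged then, once.
The state is a dict: "time": time; "qpos": joint angles; "dq": joint speeds; "joint_efforts": joint torques, N m; "eef_pos": TCP position; "tcp_rot": TCP orientation; "contact_force": force on the tool from outside, world axes, zero at the start; "wrist_torque": the same for the moment, N m; "opening": opening from 0.0 (shut) to 1.0 (fully open); "finger_force": force on a finger pad.
Only numpy, scipy, OpenCV 4.12 (cv2) and the standard library are available. Lean on these libraries where they do the work, as an engineer would, in place of code of your own. Each camera call takes 0.05 s, during which the arm holds its last target. There are 200 camera calls.

TASK

The steel roller cartridge with the red cap sits in the nest at the top of the orange ejector block: press the black spring paddle down with one fingertip so that the cartridge pops out, and with the other fingertip already waiting in the sloping slide, trap it before it runs off the open lower end. Do not touch the cartridge while it is still in its nest, do not lift it off the slide, and leave the tools and parts lying around where they are. Finish while holding: the paddle still pressed down by one finger, and the cartridge at rest on the slide against the other.

Things in the scene. Friction and masses are not known exactly. Their poses are not given: they have to be found in the camera images.
- ejector_block: orange ejector block, 202 mm long, fixed; place, side and yaw vary. Origin on the bench (z = 0) under the slide's centre line, level with the paddle. x points horizontally down the slide, y from slide to paddle, z up. The slide falls at 20 degrees from its crest (x = -75 mm, floor 57 mm above the bench) to its open end (x = +60, floor 8 mm up). The level nest lies behind the crest (x = -135 to -75)
- slide_mid (a point): point on the slide's floor, centre line, 30 mm above the bench, straight beside the paddle (block x = 0, y = 0): a good place for the trapping finger. The slide is a channel 40 mm wide inside; its 4 mm walls stand 14 mm above its floor
- slide_end (a point): point on the slide's floor at its open lower end, centre line. The slide is slippery: once over the crest the cartridge runs off this end in about half a second
- paddle_top (a point): centre of the top of the black paddle, 30 mm (along the slide) x 28 mm; moves with it. At rest it is 54 mm above the bench, 58 mm from the slide's centre line (block x = 0, y = +58 mm); fully pressed 42 mm above the bench, so that a finger of equal length beside it hangs 12 mm above the floor at slide_mid, low enough to stop the cartridge
- paddle (a joint): how far the paddle is pressed, m: 0 up, 0.012 fully down; a spring of about 1 N at the start and 6.3 N fully down returns it. It drives a pusher behind the cartridge, 2.5 mm per mm, and the cartridge tips over the crest at about 7 mm of press
- cartridge_center (a point): centre (half-way up) of the cartridge, an upright steel disc 32 mm across and 26 mm high with a red cap, about 150 g, loose; at the start in the nest at block x = about -93 mm, y = 0, its underside 57 mm above the bench
- cartridge: the same cartridge; origin at the centre of its underside, z its own axis
- retractor: orange-topped fall-arrest reel housing lying flat, 172 x 104 x 48 mm, 1.6 kg; a bystander; origin at the centre of its underside
- driver_red: red-handled screwdriver lying on the mat, 170 mm long; a bystander; origin under its middle
- driver_black: black-handled screwdriver lying on the mat, 200 mm long; a bystander
- brush: white-handled brush lying on the mat, 180 mm long; a bystander
- carabiner: brass carabiner lying flat, 112 x 75 x 12 mm; a bystander
- nylon_ring: white nylon ring, 44 mm across, 10 mm high; a bystander
- bit_socket: small steel socket standing upright, 18 mm across, 26 mm high; a bystander

How it is judged:
By the outcome, as a careful person would: the job done as asked, in the order asked, and still so for the second after the job is handed in, while the arm keeps its last pose, push and grip.
It also fails if it takes over 29 s, if anything falls off the work surface, if the arm or the gripper's body presses on something with over 40 N, if the wrist force passes 120 N, or if a joint passes its speed limit or range.

## Working session

There is one attempt and no reset: what is moved stays moved. The work goes in short steps, Python scripts to look and compute and a tool call to move; the robot and the scene stay as the last step left them, time stands still between calls to the robot, and variables do not carry over. Pictures are saved under pics/ and viewed, at most 10 in all, crops included, and the job is handed in when it is done.

Besides the shell and the picture viewer there is one more tool, called after "Request:" as name(argument=value, ...), one argument or row to a line, values as JSON. send_rows: Moves the arm, as the interface text tells. Its arguments: {"type":"object","properties":{"moves":{"type":"string"},"newtons":{"type":"number"}},"required":["moves"]}

```bash
ls; mkdir -p pics; cat > h.py <<'E'
import numpy as np, cv2
from plant import ctrl
def cam(n):
    c=ctrl.read_camera(n); f=192/np.tan(np.radians(c["fovy"])/2)
    c["K"]=np.array([[f,0,c["cx"]],[0,f,c["cy"]],[0,0,1.]]); c["D"]=np.array(c["distortion"],float); c["E"]=np.array(c["extrinsics"]); return c
def ray(c,uv):
    p=cv2.undistortPoints(np.array(uv,float).reshape(-1,1,2),c["K"],c["D"])[:,0]
    d=np.c_[p[:,0],-p[:,1],-np.ones(len(p))]@c["E"][:3,:3].T
    return c["E"][:3,3],d
def onz(c,uv,z):
    o,d=ray(c,uv); return o+d*((z-o[2])/d[:,2])[:,None]
def proj(c,P):
    q=(np.atleast_2d(P)-c["E"][:3,3])@c["E"][:3,:3]; q=q*[1,-1,-1]
    return cv2.projectPoints(q,np.zeros(3),np.zeros(3),c["K"],c["D"])[0][:,0]
def save(c,n): cv2.imwrite("pics/"+n,c["image"][...,::-1])
E
python3 - <<'E'
from h import *
for n in("top","scene"):
    c=cam(n); save(c,n+".png"); np.save(n+".npy",c,allow_pickle=True); print(n,c["E"][:3,3].round(3),c["fovy"])
print(ctrl.get_state())
E
```

```text
pics
top [5.070e-01 1.000e-03 1.406e+00] 42.35757321162387
scene [ 1.091 -0.638  0.707] 50.317315986590515
{'time': 0.1, 'qpos': array([-1.34101051e+00,  2.87108081e-01,  1.57802690e+00,  3.99262322e-06,
        1.27858842e+00, -1.50012591e-01]), 'dq': array([ 0.0015707 , -0.00074508, -0.00349206,  0.00092451,  0.00075955,
       -0.00015313]), 'joint_efforts': array([ 1.30017299e-03, -4.07296264e+01, -2.93698186e+01, -9.91518164e-05,
        3.41618041e-03, -3.94166108e-06]), 'eef_pos': array([ 0.25013655, -0.62634018,  0.24406679]), 'tcp_rot': array([ 9.82022818e-01,  1.88759240e-01, -4.05731895e-05, -1.06459905e-03]), 'contact_force': array([ 0.65272597, -0.66937795,  1.13426466]), 'wrist_torque': array([0.03617057, 0.0059815 , 0.03683776]), 'finger_force': 0.0, 'opening': 0.9985410717978181}
```

View pics/top.png

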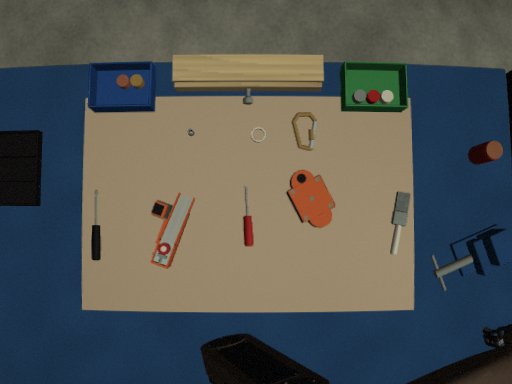

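View pics/scene.png

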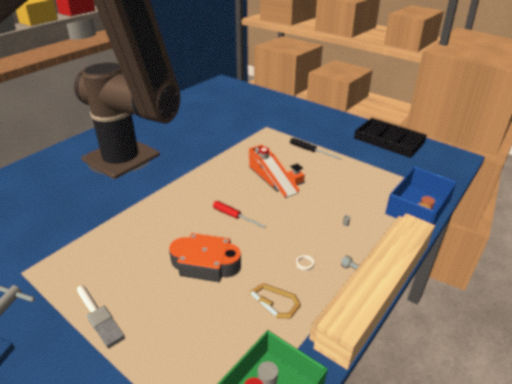

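The top view shows the block with its red cap at about (163,249), open end near (188,197) and paddle at (160,209). I'll measure these by colour.

```bash
python3 - <<'E'
from h import *
c=np.load("top.npy",allow_pickle=True).item(); im=c["image"]
x0,y0=140,180
cr=im[y0:280,x0:210]
cv2.imwrite("pics/crop.png",cv2.resize(cr,None,fx=6,fy=6,interpolation=cv2.INTER_CUBIC)[...,::-1])
h=cv2.cvtColor(cr,cv2.COLOR_RGB2HSV)
dark=(h[...,2]<60).astype(np.uint8)
n,l,s,ce=cv2.connectedComponentsWithStats(dark); print(s,ce+[x0,y0])
red=(((h[...,0]<4)|(h[...,0]>174))&(h[...,1]>150)&(h[...,2]>80)).astype(np.uint8)
n,l,s,cr2=cv2.connectedComponentsWithStats(red); print(s,cr2+[x0,y0])
E
```

```text
[[   0    0   70  100 6876]
 [  12   23   12   12   93]
 [  26   25    6   13   31]] [[174.7591623  229.86649215]
 [157.40860215 208.75268817]
 [168.29032258 210.4516129 ]]
[[   0    0   70  100 6930]
 [  18   63   12   12   70]] [[174.61111111 229.30981241]
 [163.5        248.32857143]]
```

View pics/crop.png

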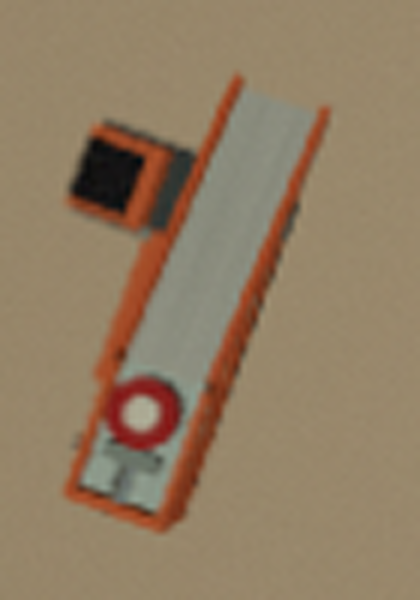

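The crop shows the paddle centre at (107,176), the cap at (142,412), and the lower wall ends at (238,78) and (328,110). Divided by 6 and offset by (140,180), these give the frame.

```bash
python3 - <<'E'
from h import *
from scipy.optimize import least_squares
c=np.load("top.npy",allow_pickle=True).item()
uv=lambda a:np.array(a)/6-.42+[140,180]
pts=[((107,176),(0,.058,.054)),((142,412),(-.093,0,.083)),((238,78),(.058,.022,.022)),((328,110),(.058,-.022,.022))]
W=np.array([onz(c,uv(a),b[2])[0] for a,b in pts]);B=np.array([b for a,b in pts])
print(W.round(4))
def T(p,B): 
    s,k=np.sin(p[2]),np.cos(p[2]); return np.c_[p[0]+k*B[:,0]-s*B[:,1],p[1]+s*B[:,0]+k*B[:,1]]
r=least_squares(lambda p:(T(p,B)-W[:,:2]).ravel(),[.5,.2,-.4]); p=r.x
print(p,np.degrees(p[2]),(r.fun*1e3).round(1))
np.save("pose.npy",p)
print("mid between fingers", T(p,np.array([[0,.029,0]])))
E
```

```text
[[0.5409 0.2484 0.054 ]
 [0.4348 0.2266 0.083 ]
 [0.5877 0.1927 0.022 ]
 [0.5727 0.1503 0.022 ]]
[ 0.52363301  0.19286252 -0.35086049] -20.102825289701983 [ 2.7 -1.   1.5 -1.8 -2.   0.9 -2.2  1.9]
mid between fingers [[0.53360049 0.22009576]]
```

```bash
cat >> h.py <<'E'
from scipy.spatial.transform import Rotation as R
def plan(goal,yaw_y=None,level=True):
    """shift/turn in move units from the current pose to goal TCP; yaw_y = world angle of tool y, deg"""
    s=ctrl.get_state(); r=R.from_quat(s["tcp_rot"]); 
    sh=r.inv().apply(np.array(goal)-s["eef_pos"])/.2
    t=np.zeros(3)
    if yaw_y is not None:
        a=np.radians(yaw_y); y=np.array([np.cos(a),np.sin(a),0]); z=np.array([0,0,-1.]); 
        g=R.from_matrix(np.c_[np.cross(y,z),y,z]); t=(r.inv()*g).as_rotvec()/(2*np.pi)
    print("t",s["time"],"turn",t.round(4),"shift",sh.round(4),"eef",s["eef_pos"].round(4),"op",s["opening"],"F",s["contact_force"].round(2))
E
echo ok
```

```text
ok
```

Request:
send_rows(
  moves="0 0 -0.2 0.98 -0.44 0 0; 0 0 -0.2 0.98 -0.44 0 0; 0 0 -0.2 0.98 -0.44 0 0; 0 0 -0.2 0.98 -0.44 0 0; 0 0 -0.2 0.98 -0.44 0 0; 0 0 -0.2 0.98 -0.44 0 0; 0 0 -0.2 0.98 -0.44 0 0; 0 0 -0.2 0.98 -0.44 0 0",
  newtons=30,
)

```text
time: 1.1
eef_pos: [0.3996, -0.4722, 0.2447]
tcp_rot: [0.684, 0.729, 0.0, -0.001]
contact_force: [-0.2, 0.4, -0.4]
opening: 0.498
finger_force: 0.0
```

```bash
python3 - <<'E'
from h import *
plan([.55,-.3,.245],69.9);plan([.58,-.2,.245],69.9);plan([.5336,.2201,.2],69.9)
E
```

```text
t 1.1 turn [ 0.     -0.0002 -0.1839] shift [ 0.8108  0.8058 -0.0009] eef [ 0.3996 -0.4722  0.2447] op 0.49841132735069155 F [-0.16  0.41 -0.38]
t 1.1 turn [ 0.     -0.0002 -0.1839] shift [ 1.3002e+00  9.8760e-01 -5.0000e-04] eef [ 0.3996 -0.4722  0.2447] op 0.49841132735069155 F [-0.16  0.41 -0.38]
t 1.1 turn [ 0.     -0.0002 -0.1839] shift [3.411  0.891  0.2266] eef [ 0.3996 -0.4722  0.2447] op 0.49841132735069155 F [-0.16  0.41 -0.38]
```

Request:
send_rows(
  moves="0 0 -0.184 0.95 0.8 0 0; 0 0 -0.184 0.95 0.8 0 0; 0 0 -0.184 0.95 0.8 0 0; 0 0 -0.184 0.95 0.8 0 0; 0 0 -0.184 0.95 0.8 0 0; 0 0 -0.184 0.95 0.8 0 0; 0 0 -0.184 0.95 0.8 0 0",
)

```text
time: 1.98
eef_pos: [0.5468, -0.2721, 0.245]
tcp_rot: [0.175, 0.985, 0.0, -0.0]
contact_force: [-0.2, -0.6, 0.6]
opening: 0.499
finger_force: 0.0
```

```bash
python3 - <<'E'
from h import *
plan([.5336,.2201,.2],69.9)
E
```

```text
t 1.975 turn [ 0.     -0.0001 -0.    ] shift [0.908  2.2883 0.226 ] eef [ 0.5468 -0.2721  0.245 ] op 0.4994505132603799 F [-0.19 -0.59  0.64]
```

Request:
send_rows(
  moves="0 0 0 0.3 1 0 0; 0 0 0 0.3 1 0 0; 0 0 0 0.3 1 0 0; 0 0 0 0.3 1 0 0",
)

```text
time: 2.48
eef_pos: [0.5586, -0.0613, 0.2453]
tcp_rot: [0.174, 0.985, 0.0, -0.0]
contact_force: [-0.2, -1.2, 0.2]
opening: 0.502
finger_force: 0.0
```

Request:
send_rows(
  moves="0 0 0 0.3 1 0 0; 0 0 0 0.3 1 0 0; 0 0 0 0.3 1 0 0; 0 0 0 0.3 1 0 0",
)

```text
time: 2.98
eef_pos: [0.571, 0.1466, 0.2453]
tcp_rot: [0.174, 0.985, -0.0, 0.0]
contact_force: [1.0, -0.6, -0.3]
opening: 0.498
finger_force: 0.0
```

Request:
send_rows(
  moves="0 0 0 0.3 0.29 0.22 0; 0 0 0 0.3 0.29 0.22 0; 0 0 0 0.3 0.29 0.22 0; 0 0 0 0.3 0.29 0.22 0",
)

```text
time: 3.48
eef_pos: [0.5354, 0.2183, 0.2019]
tcp_rot: [0.175, 0.985, -0.0, 0.001]
contact_force: [-0.7, 0.1, 0.3]
opening: 0.503
finger_force: 0.0
```

```bash
python3 - <<'E'
from h import *
c=cam("wrist"); np.save("w.npy",c,allow_pickle=True)
p=np.load("pose.npy");plan([.5336,.2201,.2],69.9)
cv2.imwrite("pics/w1.png",cv2.resize(c["image"],(768,576))[...,::-1]); print(c["E"][:3,3])
print(proj(c,[[.5409,.2484,.054],[.4348,.2266,.083]])*1.5)
E
```

```text
t 3.525 turn [ 0.0001  0.0003 -0.0001] shift [0.0131 0.0052 0.0115] eef [0.5357 0.2182 0.2023] op 0.5015309749211945 F [0.47 0.39 1.  ]
[0.45514005 0.24706469 0.33168975]
[[422.00472837 267.67414981]
 [327.85533913 118.96548811]]
```

View pics/w1.png

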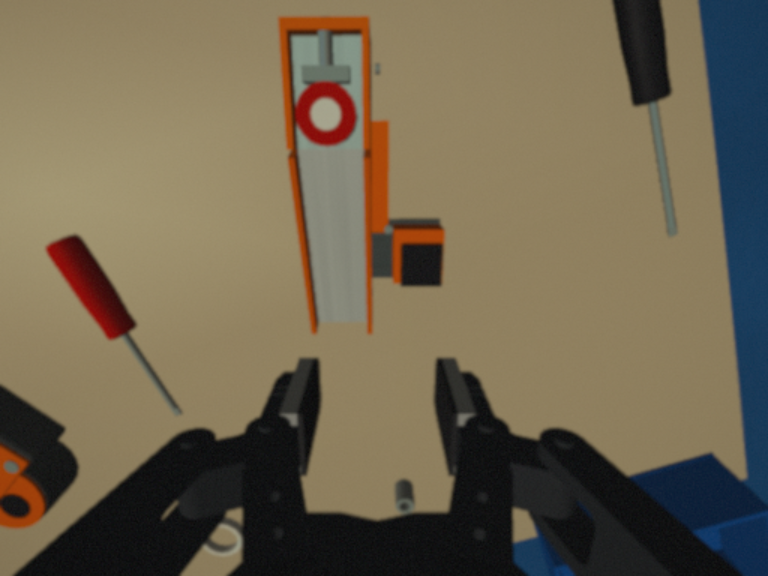

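Wrist view: paddle at (421,264), cap at (326,114), lower wall ends at (316,331) and (371,331), nest rear corners at (280,18) and (369,18).

```bash
python3 - <<'E'
from h import *
from scipy.optimize import least_squares
c=np.load("w.npy",allow_pickle=True).item()
pts=[((421,264.5),(0,.058,.054)),((326,114),(-.093,0,.083)),((314,331),(.06,-.022,.022)),((370.5,331),(.06,.022,.022))]
W=np.array([onz(c,np.array(a)/1.5,b[2])[0] for a,b in pts]);B=np.array([b for a,b in pts])
print(W.round(4))
def T(p,B): 
    s,k=np.sin(p[2]),np.cos(p[2]); return np.c_[p[0]+k*B[:,0]-s*B[:,1],p[1]+s*B[:,0]+k*B[:,1]]
r=least_squares(lambda p:(T(p,B)-W[:,:2]).ravel(),[.5,.2,-.4]); p=r.x
res=r.fun.reshape(-1,2);k,s=np.cos(p[2]),np.sin(p[2])
print(p,np.degrees(p[2]),"block-frame residual mm\n",(1e3*res@np.array([[k,-s],[s,k]])).round(1))
np.save("pose2.npy",p)
g=T(p,np.array([[0,.029,0]]))[0];y=np.degrees(p[2])+90;print(g,y)
plan([*g,.11],y);plan([*g,.055],y)
# pad positions in tool frame (jaw tips seen at about 310 and 446 px; symmetric check)
s_=ctrl.get_state();r_=R.from_quat(s_["tcp_rot"]);print(proj(c,[s_["eef_pos"]+r_.apply([0,q,.014]) for q in(-.0213,.0213)])*1.5)
E
```

```text
[[0.5386 0.2485 0.054 ]
 [0.4321 0.2266 0.083 ]
 [0.5708 0.1521 0.022 ]
 [0.5862 0.194  0.022 ]]
[ 0.52068505  0.1939308  -0.34484092] -19.757929158697863 block-frame residual mm
 [[ 1.6  0.6]
 [ 1.4 -0.8]
 [-1.3  0.4]
 [-1.7 -0.3]]
[0.53048842 0.22122355] 70.24207084130214
t 3.525 turn [ 0.0001  0.0003 -0.0011] shift [0.0305 0.0049 0.4615] eef [0.5357 0.2182 0.2023] op 0.5015309749211945 F [0.47 0.39 1.  ]
t 3.525 turn [ 0.0001  0.0003 -0.0011] shift [0.031  0.0047 0.7365] eef [0.5357 0.2182 0.2023] op 0.5015309749211945 F [0.47 0.39 1.  ]
[[322.36361329 379.21849931]
 [433.91906022 379.16026187]]
```

Request:
send_rows(
  moves="0 0 -0.001 0.028 0.005 0.35 0.03; 0 0 -0.001 0.028 0.005 0.5 0.03; 0 0 -0.001 0.028 0.005 0.6 0.03; 0 0 -0.001 0.028 0.005 0.63 0.03; 0 0 -0.001 0.028 0.005 0.63 0.03; 0 0 -0.001 0.028 0.005 0.63 0.03",
)

```text
time: 4.28
eef_pos: [0.5309, 0.2226, 0.0773]
tcp_rot: [0.171, 0.985, 0.001, 0.002]
contact_force: [-0.5, -1.3, 0.2]
opening: 0.514
finger_force: 0.0
```

```bash
python3 - <<'E'
from h import *
print(ctrl.finger_overhang)
p=np.load("pose2.npy");k,s=np.cos(p[2]),np.sin(p[2])
g=np.array([p[0]-s*.029,p[1]+k*.029])
plan([*g,.068],70.24)
a=cam("scene"); b=cam("wrist")
sc=cv2.resize(a["image"][120:220,220:340],(600,500),interpolation=cv2.INTER_CUBIC)
cv2.imwrite("pics/s2.png",sc[...,::-1])
cv2.imwrite("pics/w2.png",cv2.resize(b["image"],(768,576))[...,::-1])
E
```

```text
0.014
t 4.275 turn [0.0003 0.0005 0.0003] shift [-0.0002 -0.0075  0.0465] eef [0.5309 0.2226 0.0773] op 0.5136338111685513 F [-0.53 -1.32  0.21]
```

View pics/s2.png

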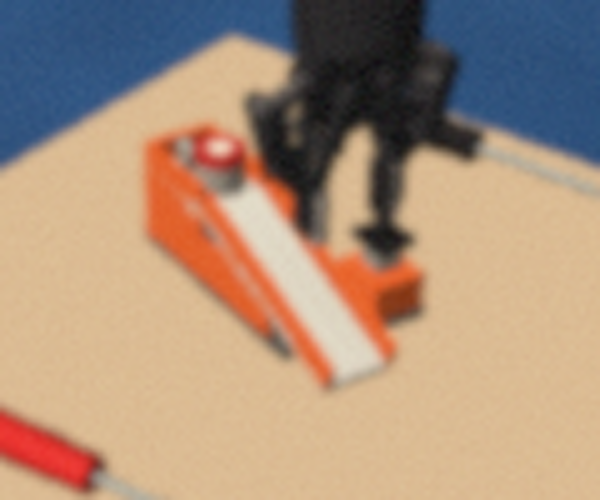

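View pics/w2.png

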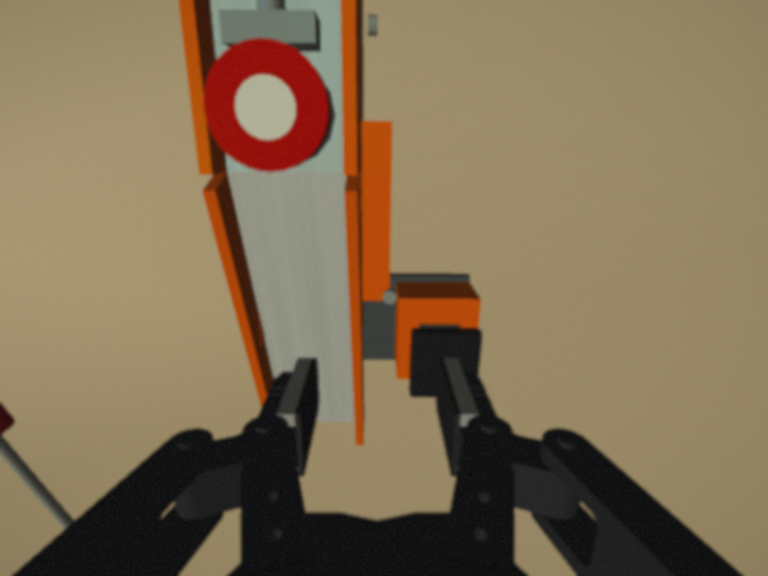

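Slide finger (left, ~(305,365)) is over the channel and the right finger is over the paddle (centre (446,360)). The cartridge is still in the nest at (267,105), so I press now.

Request:
send_rows(
  moves="0 0 0 0 -0.006 0.03 0.03; 0 0 0 0 -0.006 0.1 0.03; 0 0 0 0 -0.006 0.1 0.03; 0 0 0 0 -0.006 0.1 0.03",
)

```text
time: 4.88
eef_pos: [0.5301, 0.2214, 0.0562]
tcp_rot: [0.171, 0.985, 0.0, 0.001]
contact_force: [0.2, 0.3, 4.4]
opening: 0.518
finger_force: 2.9
```

```bash
python3 - <<'E'
from h import *
plan([0.5305,.2212,.056],70.24)
b=cam("wrist")
cv2.imwrite("pics/w3.png",cv2.resize(b["image"],(768,576))[...,::-1])
E
```

```text
t 4.875 turn [0.0002 0.0003 0.0004] shift [-0.0025 -0.0004  0.0012] eef [0.5301 0.2214 0.0562] op 0.5180722675269942 F [0.19 0.34 4.4 ]
```

View pics/w3.png

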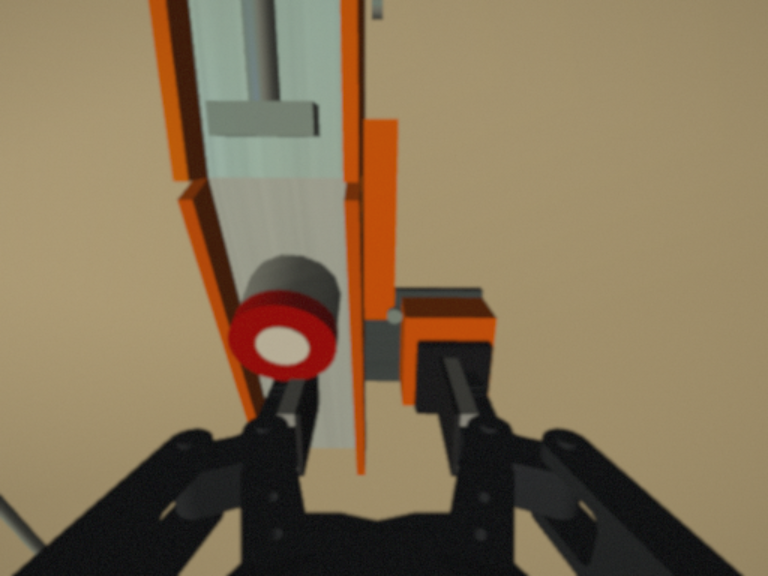

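The cartridge popped and rests against the slide finger at (283,340). Now I press the paddle fully home.

Request:
send_rows(
  moves="0 0 0 0 0 0.008 0.03; 0 0 0 0 0 0.016 0.03; 0 0 0 0 0 0.02 0.03; 0 0 0 0 0 0.02 0.03; 0 0 0 0 0 0.02 0.03",
)

```text
time: 5.55
eef_pos: [0.5301, 0.2215, 0.0537]
tcp_rot: [0.17, 0.985, 0.0, 0.001]
contact_force: [-1.8, -1.5, 12.5]
opening: 0.513
finger_force: 6.5
```

Request:
send_rows(
  moves="0 0 0 0 0 0 0.03; 0 0 0 0 0 0 0.03; 0 0 0 0 0 0 0.03; 0 0 0 0 0 0 0.03; 0 0 0 0 0 0 0.03; 0 0 0 0 0 0 0.03",
)

```text
time: 6.3
eef_pos: [0.5301, 0.2215, 0.0537]
tcp_rot: [0.17, 0.985, 0.0, 0.001]
contact_force: [-2.2, -0.7, 12.8]
opening: 0.514
finger_force: 6.5
```

```bash
python3 - <<'E'
from h import *
b=cam("wrist")
cv2.imwrite("pics/w4.png",cv2.resize(b["image"],(768,576))[...,::-1])
E
```

```text
(no output)
```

View pics/w4.png

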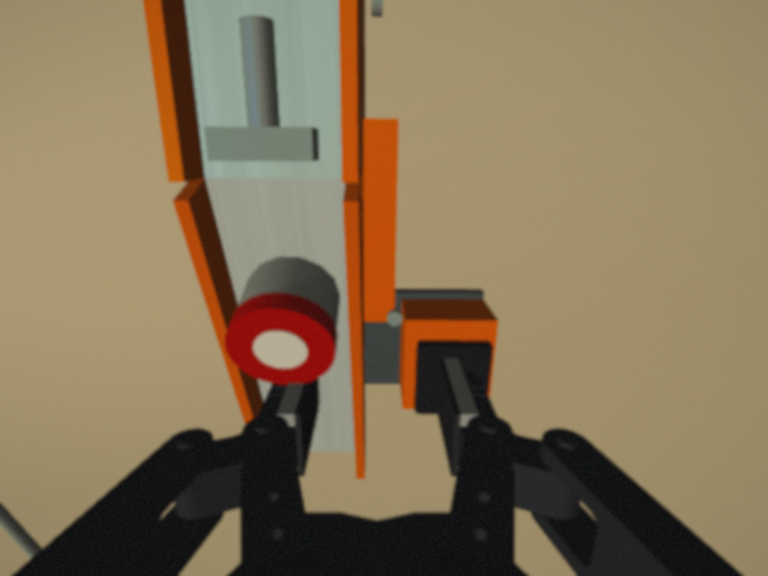

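The pusher is fully forward. The cartridge is at rest at (283,340) against the slide finger, and the paddle is held down.

```bash
python3 -c "
from plant import ctrl
print(ctrl.sign_off())"
```

```text
the job is handed in; nothing more can be done
None
```

The job is handed in: the cartridge popped out and rests on the slide against one finger, while the other finger holds the paddle fully down (about 12.8 N at the wrist), at about 6.3 s of the 29 s limit.

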